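# Hold the fitting lid over the saucepan

## Task

Something in the saucepan on the hob is about to spatter: take the lid that fits this pan out of the rack (one of the others is too small, the other too big), turn it level, knob up, and hold it centred over the pan, about 5 cm above the rim, as a splash guard. Finish like that, still holding the lid in the gripper and keeping it still, clear of the pan; do not put it down. Leave the pan, the other two lids and the things standing around where they are.

Things in the scene. Friction and masses are not known exactly. Their poses are not given: they have to be found in the camera images.
- lid_small: lid: round domed steel disc, diameter 104 mm, about 140 g, black knob in the middle. Origin: on the rim of its flat underside, where it stands in the rack's groove; x: from there through the lid's middle (52 mm on), up the slope in the rack; z: the lid's axis, towards the knob, in the rack up and to the robot, 40 degrees from vertical; y: level, along the rack
- lid_medium: lid: round domed steel disc, diameter 124 mm, about 170 g, black knob in the middle. Origin: on the rim of its flat underside, where it stands in the rack's groove; x: from there through the lid's middle (62 mm on), up the slope in the rack; z: the lid's axis, towards the knob, in the rack up and to the robot, 40 degrees from vertical; y: level, along the rack. It fits the pan
- lid_large: lid: round domed steel disc, diameter 144 mm, about 200 g, black knob in the middle. Origin: on the rim of its flat underside, where it stands in the rack's groove; x: from there through the lid's middle (72 mm on), up the slope in the rack; z: the lid's axis, towards the knob, in the rack up and to the robot, 40 degrees from vertical; y: level, along the rack
- lid_medium_knob (a point): point inside the knob of the 124 mm lid, on the lid's axis, 34 mm above the underside; axes as the lid's. All three lids: rim 4 mm thick, dome 13 mm high at the knob; knob head 30 mm across, from 22 to 42 mm above the underside, on a 16 mm neck
- lid_medium_under (a point): middle of the underside of the 124 mm lid; axes as the lid's
- lid_small_under (a point): middle of the underside of the 104 mm lid; axes as the lid's
- lid_large_under (a point): middle of the underside of the 144 mm lid; axes as the lid's
- lid_rack: fixed wooden rack, 450 wide (y), 150 deep, 130 mm high: slatted back rising away from the robot (x) at 40 degrees, groove along its foot. Three lids lean on it side by side 150 mm apart, in any order, rims in the groove (14 mm wide, lip 10 mm high along the slope): draw a lid 10 mm or more up the slope, then off. Origin: on the worktop below the groove's middle; groove bottom 30 mm up
- pan: small loose steel saucepan standing on the hob: 120 mm across the outside of the rim, 114 mm inside, 70 mm high, 1 kg, with a black handle that reaches 195 mm from the middle along its -x and is 79 mm high at most. Origin: middle of its underside
- pan_rim (a point): middle of the pan's mouth, at the height of its rim
- pepper_mill: wooden pepper mill, 58 mm across, 170 mm high; origin under its middle
- tomato_tin: tin with a tomato label, 75 mm across, 110 mm high; origin under its middle
- garlic: garlic bulb, 56 mm; origin under its middle
- lime: lime, 52 x 43 x 42 mm; origin under its middle

How it is judged:
By the outcome, as a careful person would: the job done as asked, in the order asked, and still so for the second after the job is handed in, while the arm keeps its last pose, push and grip.
It also fails if it takes over 38 s, if anything falls off the work surface, if the arm or the gripper's body presses on something with over 40 N, if the wrist force passes 120 N, or if a joint passes its speed limit or range.

## Robot

A 6-joint arm with a two-finger parallel gripper is mounted at the origin on a cart in front of the work surface, level with it; the furniture and walls round the work are solid. World frame = base frame: x ahead of the robot, y to its left, z up, the work surface at z = 0. Lengths are in m, angles in degrees, forces in N, time in s.
With the tool pointing down it reaches from about 0.325 to 0.85 m from the base axis. Payload 15.5 kg.
Tool frame: the origin (TCP) lies midway between the tips of the shut fingers; the grasp point (between the pads) lies 19 mm behind it; z points along the fingers, y is the line along which they close (so a half turn about z gives the same grasp; the last joint's range is limited). The gripper opens to 91 mm and grips with 3 to 60 N. Pads are 32 mm wide; open, the fingers measure 118 mm over their backs; the gripper's body (76 mm by 178 mm) begins 60 mm behind the grasp point.
Start: joints at [-82.133, 28.281, 77.091, -0, 74.628, -5.472], TCP at [0.144, -0.608, 0.214] pointing down, gripper open.
Joint ranges: [-166.48, 166.48], [-47.26, 123.95], [12.59, 153.08], [-70.14, 250.14], [6.76, 159.57], [-176.63, 176.63]. Speed limits (degrees/s): [108.29, 108.29, 147.25, 172.46, 172.46, 172.46].

## Interface

Orientations are given as a 3x3 rotation matrix whose columns are the frame's x, y, z axes.
In Python, from bench import ctrl gives the robot as it stands. Calls block until the motion is done:
- ctrl.goto(position, orientation): joint-space move of the TCP to a pose.
- ctrl.move_l(position, vel=0.15, ori=None, contact_N=None): straight line of the TCP; ori=None keeps the orientation; vel is the mean speed in m/s. With contact_N (N) it stops when the force on the tool has changed by that much, and returns True; else False.
- ctrl.movej(angles): joint-space move.
- ctrl.command_gripper(opening): opening from 0.0 (shut) to 1.0 (fully open); the grip force is fixed at half the most; returns when the fingers have stopped.
- ctrl.sleep(seconds).
- ctrl.ik(position, orientation): joint angles nearest the present ones, or None.
- ctrl.read_camera(name): name is "scene" or "top" or "wrist"; returns the picture (384x512x3 uint8, blue, green, red); there is no depth.
- ctrl.camera_params(name): a dict with "fx", "fy", "cx", "cy" (pixels), "pose" (4x4, takes a point from camera to world coordinates); the wrist camera has in their place "T_tool_cam" (4x4, takes a point from camera to tool coordinates, whose origin is the TCP and whose axes are the flange's). Camera axes: x right, y up, looking along -z (the intrinsics and any distortion apply to the point x, -y, -z); pixel columns grow to the right and rows downward; lengths in m; the calibration is good to about 2 mm. A picture is of the moment at which its call begins: read the wrist's pose just before it. camera_params takes no time and is no camera call.
A pose or a line that the arm cannot do raises ctrl.MotionError and nothing moves.
- ctrl.sign_off(): hands the job in; it is judged then, once.
Readings, each from a call of its own:
- ctrl.current_t(): time.
- ctrl.current_q(): joint angles.
- ctrl.current_dq(): joint speeds.
- ctrl.current_effort(): joint torques, N m.
- ctrl.current_tool_pos(): TCP position.
- ctrl.current_eef_rot(): TCP orientation.
- ctrl.current_contact_force(): force on the tool from outside, world axes, zero at the start.
- ctrl.current_wrist_torque(): the same for the moment, N m.
- ctrl.current_grip_width(): opening from 0.0 (shut) to 1.0 (fully open).
- ctrl.current_grasp_force(): force on a finger pad.
Only numpy, scipy, OpenCV 4.12 (cv2) and the standard library are available. Lean on these libraries where they do the work, as an engineer would, in place of code of your own. Each camera call takes 0.05 s, during which the arm holds its last target. There are 200 camera calls.

## Working session

There is one attempt and no reset: what is moved stays moved. The work goes in short steps, each a Python script; the robot and the scene stay as the last script left them, time stands still between calls to the robot, and variables do not carry over. Pictures are saved under pics/ and viewed, at most 10 in all, crops included, and the job is handed in when it is done.

```bash
mkdir -p pics; ls; python3 - <<'E'
from bench import ctrl
import cv2,numpy as np
np.set_printoptions(precision=4,suppress=True)
for n in ("scene","top"):
    im=ctrl.read_camera(n); cv2.imwrite(f"pics/{n}0.png",im)
    print(n,ctrl.camera_params(n))
print(ctrl.camera_params("wrist"),ctrl.current_t())
E
```

```text
bench.py
pics
scene {'fx': 449.14345776656546, 'fy': 449.14345776656546, 'cx': 259.39531689705547, 'cy': 188.63227373284764, 'pose': array([[-0.6827,  0.3208, -0.6565, -0.1484],
       [-0.7306, -0.2828,  0.6215,  0.8454],
       [ 0.0137,  0.9039,  0.4274,  0.5796],
       [ 0.    ,  0.    ,  0.    ,  1.    ]])}
top {'fx': 432.32149136472094, 'fy': 432.32149136472094, 'cx': 247.77359541741308, 'cy': 189.9236942172534, 'pose': array([[-0.0266,  0.98  , -0.1972,  0.3664],
       [-0.9996, -0.026 ,  0.0058,  0.1533],
       [ 0.0005,  0.1972,  0.9804,  1.2207],
       [ 0.    ,  0.    ,  0.    ,  1.    ]])}
{'fx': 272.9374798571893, 'fy': 272.9374798571893, 'cx': 254.10590999975162, 'cy': 189.80551583653747, 'T_tool_cam': array([[-0.0005,  0.9685,  0.2491,  0.069 ],
       [ 1.    ,  0.0003,  0.001 ,  0.0001],
       [ 0.0009,  0.2491, -0.9685, -0.171 ],
       [ 0.    ,  0.    ,  0.    ,  1.    ]])} 0.1
```

View pics/scene0.png

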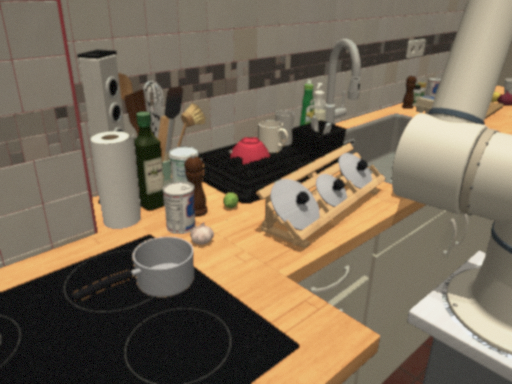

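View pics/top0.png

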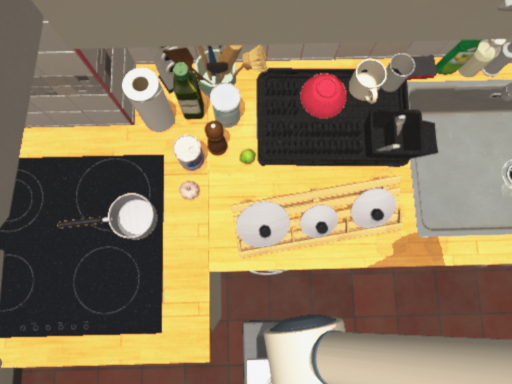

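The top view shows the lids: large at about (264,225), small at (319,221), medium at (374,208), with knobs at (265,231), (321,228) and (377,214). The pan is at (132,216) with its handle to the left. In the scene view the medium knob is at (364,168) and the pan mouth at (163,252).

```bash
cat > h.py <<'E'
from bench import ctrl
import cv2,numpy as np
np.set_printoptions(precision=4,suppress=True)
def cam(n):
    p=ctrl.camera_params(n)
    if n!="wrist": return p,p["pose"]
    T=np.eye(4);T[:3,:3]=ctrl.current_eef_rot();T[:3,3]=ctrl.current_tool_pos()
    return p,T@p["T_tool_cam"]
def ray(p,T,uv):
    d=T[:3,:3]@np.array([(uv[0]-p["cx"])/p["fx"],-(uv[1]-p["cy"])/p["fy"],-1])
    return T[:3,3],d/np.linalg.norm(d)
def plane(r,z): return r[0]+r[1]*(z-r[0][2])/r[1][2]
def meet(rs):
    A=sum(np.eye(3)-np.outer(d,d) for o,d in rs);b=sum((np.eye(3)-np.outer(d,d))@o for o,d in rs)
    x=np.linalg.solve(A,b);return x,max(np.linalg.norm(np.cross(x-o,d)) for o,d in rs)
def proj(p,T,X):
    c=T[:3,:3].T@(np.asarray(X)-T[:3,3]);return np.array([p["cx"]-p["fx"]*c[0]/c[2],p["cy"]+p["fy"]*c[1]/c[2]])
def blob(mask,box,seed=None):
    x0,y0,x1,y1=box;m=np.zeros(mask.shape,np.uint8);m[y0:y1,x0:x1]=mask[y0:y1,x0:x1]
    n,l,s,c=cv2.connectedComponentsWithStats(m,connectivity=4)
    i=1+np.argmax(s[1:,4]);return c[i],s[i],(l==i).astype(np.uint8)
E
python3 - <<'E'
from h import *
I={n:cv2.imread(f"pics/{n}0.png") for n in("scene","top")}
K={"L":((250,218,280,245),(292,190,311,208)),"S":((308,217,334,240),(331,176,347,192)),"M":((365,203,390,225),(357,161,371,176))}
for k,(bt,bs) in K.items():
    rs=[]
    for n,b in(("top",bt),("scene",bs)):
        c,s,m=blob((I[n].max(2)<75).astype(np.uint8),b);print(k,n,c,s);p,T=cam(n);rs.append(ray(p,T,c))
    print(k,*meet(rs))
a=cv2.resize(I["top"][180:255,50:170],None,fx=5,fy=5,interpolation=2)
b=cv2.resize(I["scene"][220:305,70:210],None,fx=4.3,fy=4.3,interpolation=2)[:, :]
cv2.imwrite("pics/pt.png",a);cv2.imwrite("pics/ps.png",b)
E
```

```text
L top [264.6404 230.9663] [260 226  10  11  89]
L scene [302.0446 198.0804] [297 192  12  13 112]
L [0.4824 0.1061 0.0993] 0.0003924199346072167
S top [321.4659 227.2727] [317 222  10  11  88]
S scene [338.0104 184.9375] [333 179  12  12  96]
S [ 0.4897 -0.0444  0.0855] 0.0005007343445271632
M top [376.9565 214.3261] [372 209  11  11  92]
M scene [361.6329 165.2658] [357 161  10  10  79]
M [ 0.5194 -0.1911  0.0926] 0.0007582289189869722
```

View pics/pt.png

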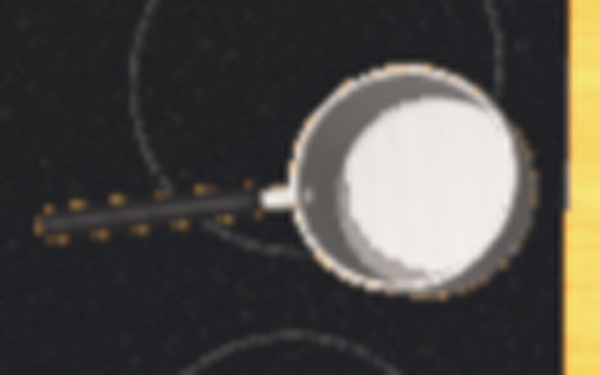

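View pics/ps.png

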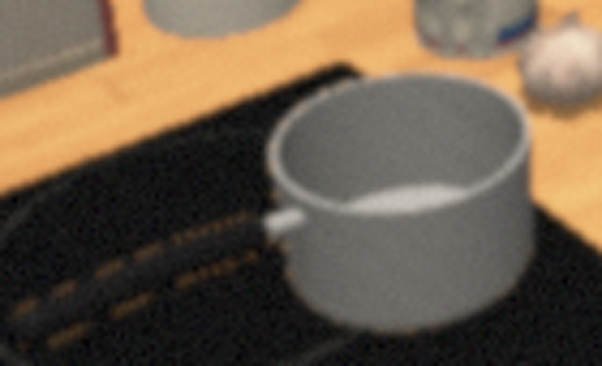

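Both crops show the pan rim clearly. In full-image pixels its centre is about (130.8,215.6) in the top view and (162.8,253.3) in the scene view. Next I triangulate the pan, tighten the medium-lid measurement, and move to a tilted standoff for a wrist look.

```bash
python3 - <<'E'
from h import *
I={n:cv2.imread(f"pics/{n}0.png") for n in("scene","top")}
rs=[ray(*cam("top"),(130.8,215.6)),ray(*cam("scene"),(162.8,253.3))]
P,e=meet(rs);print("pan rim",P,e)
# rim extents on its plane
pt=cam("top");ps=cam("scene")
for n,c,l in((pt,(50,180,5),[(290,185),(517,185),(404,63)]),(ps,(70,220,4.3),[(267,152),(531,135),(399,73),(399,212)])):
    print([plane(ray(*n,(c[0]+u/c[2],c[1]+v/c[2])),P[2])-P for u,v in l])
rs=[]
for n,b in(("top",(365,203,390,225)),("scene",(353,157,375,178))):
    c,s,m=blob((I[n].max(2)<75).astype(np.uint8),b);print(n,c,s);rs.append(ray(*cam(n),c))
M,e=meet(rs);print("knob M",M,e)
psi=np.radians(8.55);c,s=np.cos(psi),np.sin(psi);ry=np.array([-s,c,0]);rx=np.array([c,s,0])
t=np.radians(40);lz=np.array([0,0,1])*np.cos(t)-rx*np.sin(t);lx=rx*np.cos(t)+np.array([0,0,1])*np.sin(t)
for sg in(1,-1):
    R=np.c_[np.cross(sg*ry,-lz),sg*ry,-lz]
    for d in (0.13,-.019):
        print(sg,d,ctrl.ik(M+lz*d,R))
    for yaw in range(-180,180,45):
        a=np.radians(yaw);x=np.array([np.cos(a),np.sin(a),0]);z=np.array([0,0,-1.])
        if sg==1: print(yaw,ctrl.ik(P+[0,0,.07],np.c_[x,np.cross(z,x),z]))
E
```

```text
pan rim [0.5359 0.4618 0.0726] 0.000561361535150979
[array([-0.0025,  0.0604, -0.    ]), array([-0.0058, -0.061 , -0.    ]), array([ 0.0624,  0.0012, -0.    ])]
[array([ 0.035 ,  0.0496, -0.    ]), array([-0.0349, -0.0496, -0.    ]), array([ 0.0544, -0.0334, -0.    ]), array([-0.0464,  0.0297, -0.    ])]
top [376.9565 214.3261] [372 209  11  11  92]
scene [361.7326 164.814 ] [357 159  10  12  86]
knob M [ 0.5191 -0.1907  0.0942] 0.0006525910741430915
1 0.13 [-58.9229  14.9085 124.7719  62.5895  41.9769 153.3314]
1 -0.019 [-44.9808  34.2338 123.1887  96.4762  31.348  126.4043]
-180 [ 35.9225  38.7012  68.641   -0.      72.6578 -54.0775]
-135 [ 35.9225  38.7012  68.641   -0.      72.6578 -99.0775]
-90 [  35.9225   38.7012   68.641    -0.       72.6578 -144.0775]
-45 [ 35.9225  38.7012  68.641   -0.      72.6578 170.9225]
0 [ 35.9225  38.7012  68.641   -0.      72.6578 125.9225]
45 [35.9225 38.7012 68.641  -0.     72.6578 80.9225]
90 [35.9225 38.7012 68.641  -0.     72.6578 35.9225]
135 [35.9225 38.7012 68.641  -0.     72.6578 -9.0775]
-1 0.13 [-58.9229  14.9085 124.7719  62.5895  41.9769 -26.6686]
-1 -0.019 [-44.9808  34.2338 123.1887  96.4762  31.348  -53.5957]
```

Pan rim centre is about (0.536, 0.462, 0.073), and the medium knob is at (0.519, -0.191, 0.094), against an expected height of about 0.096. I'll move to the lid standoff and look.

```bash
cat >> h.py <<'E'
def rack(psi_deg,sg=-1):
    psi=np.radians(psi_deg);c,s=np.cos(psi),np.sin(psi);ry=np.array([-s,c,0]);rx=np.array([c,s,0]);up=np.array([0,0,1.])
    t=np.radians(40);lz=up*np.cos(t)-rx*np.sin(t);lx=rx*np.cos(t)+up*np.sin(t)
    return lx,ry,lz,np.c_[np.cross(sg*ry,-lz),sg*ry,-lz]
E
python3 - <<'E'
from h import *
M=np.array([.5191,-.1907,.0942]);lx,ly,lz,R=rack(8.55)
ctrl.goto(M+lz*.11-lx*.0,R);print(ctrl.current_t(),ctrl.current_tool_pos())
p,T=cam("wrist");im=ctrl.read_camera("wrist");cv2.imwrite("pics/w1.png",im);np.save("w1T.npy",T)
print(proj(p,T,M))
E
```

```text
1.925 [ 0.4495 -0.2021  0.1786]
[253.2194 187.1412]
```

View pics/w1.png

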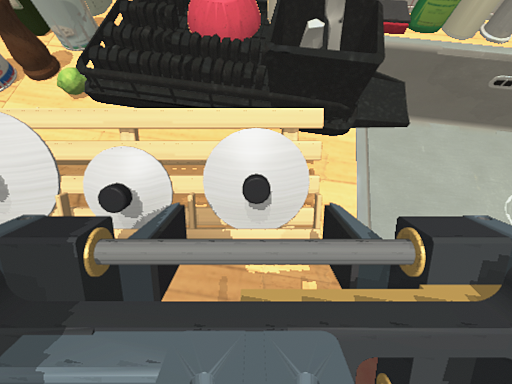

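The wrist view shows the medium lid as a full disc centred near (257,178), with its knob at about (256,188), close to the predicted (253,187). The rack's slats look level, so the yaw is right. Next I fit the numbers.

```bash
python3 - <<'E'
from h import *
im=cv2.imread("pics/w1.png");T=np.load("w1T.npy");p=ctrl.camera_params("wrist")
kc,s,m=blob((im.max(2)<70).astype(np.uint8),(230,165,285,212));print("knob",kc,s)
h=cv2.cvtColor(im,cv2.COLOR_BGR2HSV)
lm=((h[...,1]<40)&(h[...,2]>100)).astype(np.uint8)
c,s,m=blob(lm,(190,115,325,232));print("lid",c,s)
m=cv2.morphologyEx(m,cv2.MORPH_OPEN,np.ones((5,5)))
cnt=max(cv2.findContours(m,cv2.RETR_EXTERNAL,cv2.CHAIN_APPROX_NONE)[0],key=cv2.contourArea)
cnt=cv2.convexHull(cnt)[:,0].astype(float)
I={"top":(376.96,214.33),"scene":(361.73,164.81)}
rs=[ray(*cam(n),v) for n,v in I.items()]+[ray(p,T,kc)]
K,e=meet(rs);print("knob 3 views",K,e, "top+wrist",*meet([rs[0],rs[2]]),"scene+wrist",*meet(rs[1:]))
lx,ly,lz,R=rack(8.55)
O=K-lz*.032  # underside middle; rim top 4 mm above it
pts=[]
for uv in cnt:
    o,d=ray(p,T,uv);q=o+d*((O+lz*.003-o)@lz)/(d@lz)-O;pts.append([q@lx,q@ly])
print("lid circle: centre rel axis (lx,ly), radius",cv2.minEnclosingCircle(np.float32(pts)), cv2.fitEllipse(np.float32(pts)))
# neighbours' knob yaw check
for nm,b in(("S",(93,178,135,218)),):
    c,s,m=blob((im.max(2)<70).astype(np.uint8),b);print(nm,c,s);S,e=meet([ray(*cam("top"),(321.47,227.27)),ray(*cam("scene"),(338.01,184.94)),ray(p,T,c)])
    d=K-S;print(S,e,"d in rack axes",d@lx,d@ly,d@lz)
E
```

```text
knob [255.9647 188.9022] [243 175  27  29 624]
lid [255.7542 178.1713] [ 203  128  106  101 7909]
knob 3 views [ 0.5193 -0.1924  0.0926] 0.0016698082388096561 top+wrist [ 0.5197 -0.1932  0.0885] 0.0005514521545392536 scene+wrist [ 0.5199 -0.1932  0.0924] 0.0015174132541175814
lid circle: centre rel axis (lx,ly), radius ((-0.0003323664132039994, -0.001271984539926052), 0.06251353770494461) ((-0.00032425113022327423, -0.0011845926055684686), (0.1238495483994484, 0.1244543269276619), 77.91383361816406)
S [114.8118 197.6635] [ 98 184  34  29 728]
[ 0.4894 -0.0443  0.0854] 0.000728021419818716 d in rack axes 0.010417619246855261 -0.15092197601830054 0.0006194789392013121
```

The lid fits as a circle of radius 62.5 mm, so it is the medium one, and its offsets to the small lid's knob agree with the rack geometry. Before grasping, I take a quick wrist look over the pan.

```bash
python3 - <<'E'
from h import *
x=np.array([-1.,0,0]);z=np.array([0,0,-1.]);R=np.c_[x,np.cross(z,x),z]
ctrl.goto([.53,.46,.27],R);print(ctrl.current_t(),ctrl.current_q())
p,T=cam("wrist");im=ctrl.read_camera("wrist");cv2.imwrite("pics/w2.png",im);np.save("w2T.npy",T)
print(proj(p,T,[.537,.461,.0726]))
E
```

```text
4.3833 [ 35.9852  32.5611  60.3405   0.0039  87.1306 -53.9104]
[255.6808 177.9676]
```

View pics/w2.png

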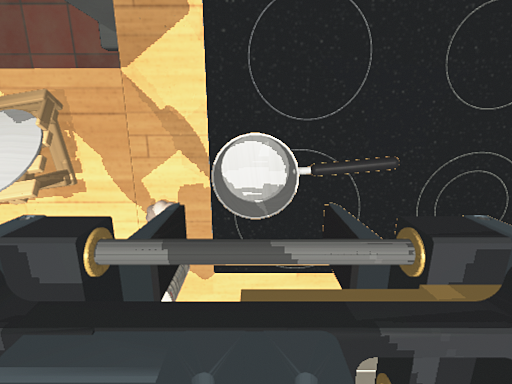

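The pan's rim circle is centred near (256,176) with a radius of about 43 px, within 2 px of the prediction. I'll fit it, then go and grasp.

```bash
python3 - <<'E'
from h import *
im=cv2.imread("pics/w2.png");T=np.load("w2T.npy");p=ctrl.camera_params("wrist")
m=(im.max(2)>80).astype(np.uint8);m[:, :214]=m[:, :214]  # rim+inside against black hob
h=cv2.cvtColor(im,cv2.COLOR_BGR2HSV);m[(h[...,1]>60)]=0
c,s,m=blob(m,(212,125,320,228));m=cv2.morphologyEx(m,cv2.MORPH_OPEN,cv2.getStructuringElement(2,(15,15)))
cnt=cv2.convexHull(max(cv2.findContours(m,0,1)[0],key=cv2.contourArea))[:,0].astype(float)
q=np.float32([plane(ray(p,T,u),.0726)[:2] for u in cnt]);(cx,cy),r=cv2.minEnclosingCircle(q)
print("rim circle",cx,cy,r,cv2.fitEllipse(q))
c2=np.array([proj(p,T,[cx,cy,.0726])]);print(c2, meet([ray(p,T,c2[0]),ray(*cam("scene"),(162.8,253.3))]))
# grasp
K=np.array([.5193,-.1929,.0926]);lx,ly,lz,R=rack(8.55)
ctrl.goto(K+lz*.07,R);print(ctrl.current_t())
hit=ctrl.move_l(K-lz*.0165,vel=.06,contact_N=6);print("hit",hit,ctrl.current_tool_pos()-(K-lz*.0165),ctrl.current_t())
if not hit:
    ctrl.command_gripper(0.0)
    print(ctrl.current_grip_width()*91,ctrl.current_grasp_force(),ctrl.current_contact_force(),ctrl.current_t())
E
```

```text
rim circle 0.5364655256271362 0.4604206681251526 0.06098500266671181 ((0.5361555218696594, 0.46011748909950256), (0.11997643858194351, 0.12074172496795654), 53.85497283935547)
[[255.2594 177.5879]] (array([0.537 , 0.461 , 0.0718]), np.float64(0.0007060657019819595))
6.8417
hit False [-0.0001 -0.0001  0.0002] 8.4333
29.26881241099305 29.99998837709427 [-0.4708 -0.1212 -0.1049] 9.4
```

The grip width is 29.3 mm, which matches the knob head, and the pan rim is confirmed at (0.536, 0.460). Now I draw the lid up the slope, off, up and over.

```bash
python3 - <<'E'
from h import *
lx,ly,lz,R=rack(8.55);a=ctrl.current_tool_pos()
ctrl.move_l(a+lx*.024+lz*.003,vel=.06);print(ctrl.current_contact_force())
ctrl.move_l(a+lx*.024+lz*.08,vel=.12);b=ctrl.current_tool_pos()
ctrl.move_l([b[0],b[1],.27],vel=.15)
print(ctrl.current_t(),ctrl.current_q(),ctrl.current_grip_width()*91)
x=np.array([-1.,0,0]);z=np.array([0,0,-1.]);R2=np.c_[x,np.cross(z,x),z]
ctrl.goto([.5362,.4602,.27],R2);print(ctrl.current_t())
ctrl.move_l([.5362,.4602,.142],vel=.08);ctrl.sleep(.4)
print(ctrl.current_t(),ctrl.current_grip_width()*91,ctrl.current_contact_force(),ctrl.current_tool_pos())
for n in("top","scene","wrist"): cv2.imwrite(f"pics/{n}f.png",ctrl.read_camera(n))
np.save("wfT.npy",cam("wrist")[1])
t=cv2.imread("pics/topf.png");s=cv2.imread("pics/scenef.png");w=cv2.imread("pics/wristf.png")
v=np.zeros((600,800,3),np.uint8);v[:300,:400]=cv2.resize(t,(400,300));v[:300,400:]=cv2.resize(w,(400,300))
v[300:,:]=cv2.resize(s[150:300,30:430],(800,300));cv2.imwrite("pics/f.png",v)
E
```

```text
[-0.0272 -0.544  -1.5752]
11.65 [-49.7055   8.8998 113.8086  49.7442  45.7646  -0.5809] 29.129459951081174
14.0
16.15 29.2968892810882 [-0.6899  0.4775 -2.8832] [0.5362 0.4602 0.1421]
```

View pics/f.png

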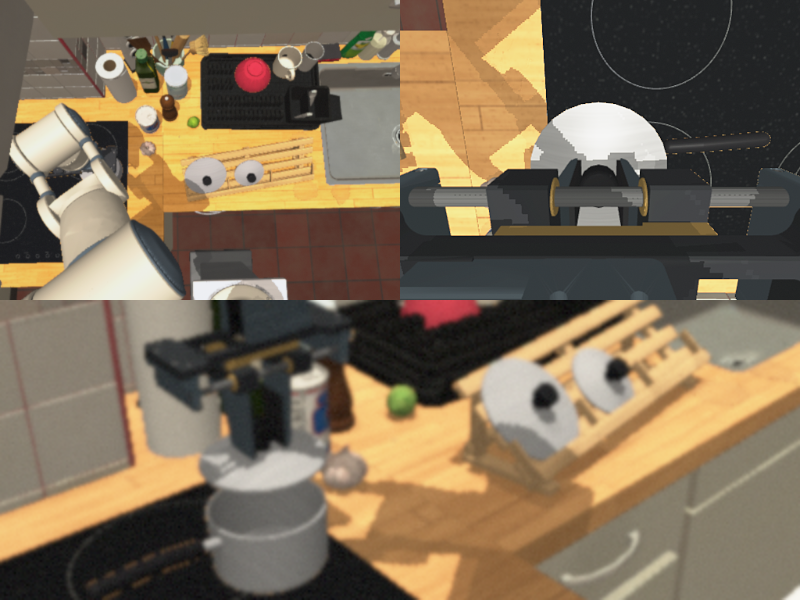

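The lid is held level above the pan, and the other two lids and the loose items have not moved. I zoom in on the scene view to measure height and centring.

```bash
python3 - <<'E'
from h import *
s=cv2.imread("pics/scenef.png");cv2.imwrite("pics/fz.png",cv2.resize(s[210:305,110:220],None,fx=6,fy=6,interpolation=2))
p,T=cam("scene");th=np.linspace(0,2*np.pi,72)
def circ(c,r):return np.array([proj(p,T,np.add(c,[r*np.cos(a),r*np.sin(a),0])) for a in th])
print("pan rim extents L,R,T,B",*(lambda q:(q.min(0),q.max(0)))(circ([.5362,.4602,.0726],.06)))
for z in(.1206,.1226,.1246,.1266):
    q=circ([.5362,.4602,z],.062);print(z,(q.min(0)-[110,210])*6,(q.max(0)-[110,210])*6)
# wrist: lid arc on plane
im=cv2.imread("pics/wristf.png");p=ctrl.camera_params("wrist");T=np.load("wfT.npy")
h=cv2.cvtColor(im,cv2.COLOR_BGR2HSV);m=((h[...,1]<45)&(h[...,2]>105)).astype(np.uint8)
c,st,m=blob(m,(160,120,350,215));print(st)
hull=cv2.convexHull(max(cv2.findContours(m,0,1)[0],key=cv2.contourArea))[:,0].astype(float)
hull=hull[hull[:,1]<195]
for z in(.1225,.1265):
    q=np.array([plane(ray(p,T,u),z)[:2] for u in hull])
    A=np.c_[2*q,np.ones(len(q))];x=np.linalg.lstsq(A,(q**2).sum(1),rcond=None)[0];print(z,x[:2],np.sqrt(x[2]+x[:2]@x[:2]),len(q))
E
```

```text
pan rim extents L,R,T,B [132.947  237.3464] [193.7307 270.6162]
0.1206 [115.4541  43.1875] [501.4034 238.6784]
0.1226 [114.7718  38.1615] [501.1071 233.1741]
0.1246 [114.0882  33.1262] [500.8102 227.6586]
0.1266 [113.4032  28.0818] [500.5128 222.1316]
[  168   131   174    84 11117]
0.1225 [0.5375 0.4602] 0.0646743563976614 22
0.1265 [0.536  0.4602] 0.06331628817775387 22
```

View pics/fz.png

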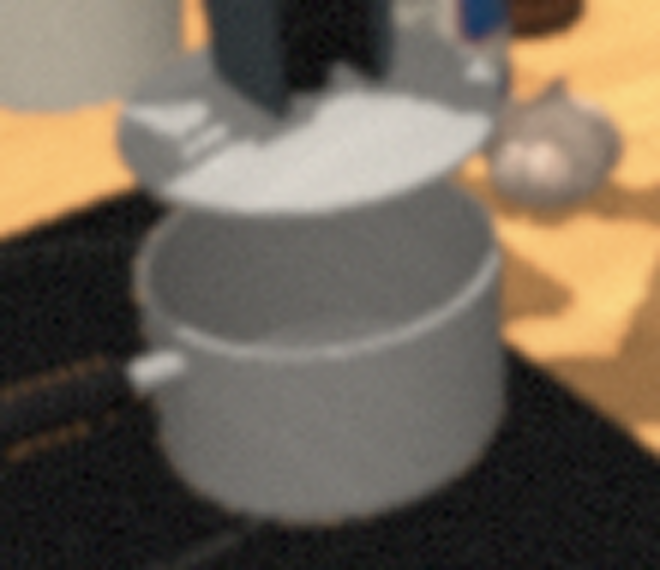

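The lid runs from x=117 to 505 with its bottom edge at row 215. The pan rim runs from x=138 to 500 with its bottom edge at row 360. So the lid is level and centred within about 1.5 mm, with a gap of about 55 mm. I'll lower it 5 mm, settle and hand in.

```bash
python3 - <<'E'
from h import *
ctrl.move_l([.5366,.4602,.137],vel=.02);ctrl.sleep(.6)
print(ctrl.current_t(),ctrl.current_grip_width()*91,ctrl.current_grasp_force(),np.abs(ctrl.current_dq()).max(),ctrl.current_contact_force(),ctrl.current_tool_pos())
print(ctrl.sign_off())
E
```

```text
17.3 29.55425791872565 29.999651312828064 0.0967312772345983 [ 0.2563 -0.5856 -1.8937] [0.5366 0.4602 0.137 ]
the job is handed in; nothing more can be done
None
```

The job is handed in at 17.3 s: the 124 mm lid is held still in the gripper, level and knob up, centred within about 2 mm over the pan and about 5 cm above its rim. The camera check before the last 5 mm lowering showed the pan, the other two lids and the loose items unmoved.

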